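# Set up the recipe board and hold the bag clip gaping over its top edge

### The job

First set the wooden recipe board on its stand: its square-bored foot goes down over the stand's square steel shaft until it sits fully home, with the board running along the long side of the stand, and let go of it. Then take the bag clip by its two levers, squeeze them fully together against the spring, and bring the open jaws down astride the top edge of the board, near its middle, one jaw on each side and overlapping the board by about 15 mm without touching it, so that I can slip a sheet in; finish still holding the clip wide open there, and leave the other things on the worktop where they are.

Things in the scene. Friction and masses are not known exactly. Their poses are not given: they have to be found in the camera images.
- board: Recipe board, light wood, 150 g, upright and loose on the worktop: a panel 8 mm thick (x) and 100 mm wide (y), 34 to 110 mm above the underside, with white paper on both faces, on a foot block 40 (x) by 60 (y) by 34 mm. A square bore, 18.4 mm wide, chamfered, runs up through the foot. Origin: centre of the underside, on the bore's axis; z up. Alike both ways round.
- board_edge (a point): Middle of the panel's top edge, 110 mm above the board's origin (122 mm above the worktop once home on the stand). Pinch the panel across its 8 mm just below here. Axes as the board's.
- stand: Fixed stand: dark wooden foot plate 70 (x) by 130 (y) by 12 mm, with an upright square steel shaft in its middle, 16 mm wide, sides along x and y, from 12 to 40 mm up. Origin: centre of the underside, on the shaft's axis; y is the long side. Home, the board's origin lies on this axis 12 mm above this origin, the board's y along the stand's y (either way round).
- shaft_top (a point): Centre of the top of the stand's square shaft, 40 mm above the worktop and 28 mm above the foot plate. Axes as the stand's.
- clip: Spring bag clip, grey plastic, 70 g, 91 mm high, standing loose on its shut jaws (64 mm along y, 32 mm across). Origin: centre of the underside, between the jaws; z up, y along the hinge barrel (52 mm long, 13 mm thick, axis 45 mm up), x across the jaws. Wide open, the jaw ends are 31 mm apart (24 mm at 10 mm further in) and 7 mm above this origin; the gap is 30 mm deep up to the barrel.
- clip_levers (a point): Squeeze here: between the levers, 76 mm above the clip's origin. Levers 36 mm wide, bowed, 59 mm over the outsides near the top; squeezed along x, 4 N starts and 9 N completes the opening, 29 mm over the outsides at a stop; 20 to 30 N holds. Nip to 50 mm, lift, then squeeze fully in the air: on the worktop a jaw drags and the clip leans 0.1 rad. It may slip 6 mm down. Axes as the clip's.
- jaw_a (a joint): Opening angle of one half of the clip, rad; the other half always opens by the same angle. 0 = jaws shut (its spring pulls there), 0.38 = levers squeezed fully together, jaws wide open.
- salt_shaker: Bystander, to be left where it is: clear salt shaker with a grey cap, 44 mm wide, 90 mm high. Origin: centre of its underside.
- mustard_jar: Bystander, to be left where it is: small jar with a dark lid, 56 mm wide, 75 mm high. Origin: centre of its underside.
- fish_tin: Bystander, to be left where it is: flat rectangular fish tin, 63 x 105 x 24 mm. Origin: centre of its underside.
- espresso_cup: Bystander, to be left where it is: small white espresso cup with a handle, 63 x 92 x 51 mm. Origin: centre of its underside.
- tea_light: Bystander, to be left where it is: tea light in a round cup, 38 mm wide, 15 mm high. Origin: centre of its underside.
- tea_box: Bystander, to be left where it is: upright tea carton, 54 x 65 x 119 mm. Origin: centre of its underside.
- jar_coffee: Bystander, to be left where it is: coffee jar with a dark lid, 68 mm wide, 125 mm high. Origin: centre of its underside.
Things that resemble listed ones, but are neither listed nor needed, are in the scene too. Leave any yellow look-alike of the clip alone.

How it is judged:
By the outcome, as a careful person would: the job done as asked, in the order asked, and still so for the second after the job is handed in, while the arm keeps its last pose, push and grip.
It also fails if it takes over 64 s, if anything falls off the work surface, if the arm or the gripper's body presses on something with over 40 N, if the wrist force passes 120 N, or if a joint passes its speed limit or range.

### The arm

A 7-joint arm with a two-finger parallel gripper is mounted at the origin on a cart in front of the work surface, level with it; the furniture and walls round the work are solid. World frame = base frame: x ahead of the robot, y to its left, z up, the work surface at z = 0. Lengths are in m, angles in rad, forces in N, time in s.
With the tool pointing down it reaches from about 0.4 to 0.875 m from the base axis. Payload 6.5 kg.
Tool frame: the origin (TCP) lies midway between the tips of the shut fingers; the grasp point (between the pads) lies 19 mm behind it; z points along the fingers, y is the line along which they close (so a half turn about z gives the same grasp; the last joint's range is limited). The gripper opens to 88 mm and grips with 3 to 60 N. Pads are 18 mm wide; open, the fingers measure 123 mm over their backs; the gripper's body (75 mm by 187 mm) begins 45 mm behind the grasp point.
Start: joints at [1.182, 0.536, -0.004, 1.538, 0.003, 1.067, -0.071], TCP at [0.206, -0.616, 0.239] pointing down, gripper open.
Joint ranges: [-2.7, 2.7], [-0.37, 2.16], [-1.27, 1.26], [0.24, 2.4], [-1.31, 4.45], [0.19, 1.91], [-2.76, 2.76]. Speed limits (rad/s): [2.39, 2.39, 3.14, 3.14, 3.14, 3.14, 3.14].

### API

Orientations are given as [roll, pitch, yaw] about the fixed x, y, z axes, in that order (R = Rz(yaw) Ry(pitch) Rx(roll)).
In Python, from bench import bot gives the robot as it stands. Calls block until the motion is done:
- bot.move_ptp(position, orientation): joint-space move of the TCP to a pose.
- bot.movel(position, attitude=None, velocity=0.15, until_force=None): straight line of the TCP; attitude=None keeps the orientation; velocity is the mean speed in m/s. With until_force (N) it stops when the force on the tool has changed by that much, and returns True; else False.
- bot.movej(angles): joint-space move.
- bot.command_gripper(opening): finger opening in m; the grip force is fixed at half the most; returns when the fingers have stopped.
- bot.sleep(seconds).
- bot.inverse_kinematics(position, orientation): joint angles nearest the present ones, or None.
- bot.read_state(): the state.
- bot.camera(name): name is "scene" or "side" or "wrist"; returns the picture (480x640x3 uint8, blue, green, red); there is no depth.
- bot.get_calibration(name): a dict with "vfov" (degrees; the focal length in pixels is half the picture's height over the tangent of half this angle, whatever the lens; pixels are square), "cx", "cy" (the principal point, pixels), "R" (3x3) and "t" (3): a world point X has camera coordinates R X + t; the wrist camera has in their place "mount" (4x4, takes a point from camera to tool coordinates, whose origin is the TCP and whose axes are the flange's). Camera axes: x right, y down, z forward; pixel columns grow to the right and rows downward; lengths in m; the calibration is good to about 2 mm. A picture is of the moment at which its call begins: read the wrist's pose just before it. get_calibration takes no time and is no camera call.
A pose or a line that the arm cannot do raises bot.MotionError and nothing moves.
- bot.finish_job(): hands the job in; it is judged then, once.
Trained networks look in the newest picture that a camera, given by its name, has taken for a name from the list of things; names that differ only in an ending like _2 or _b are one class to them, and where a whole thing is asked for, a point or a joint stands for the part that bears it (a point fixed in the world has none). Each returns a list of dicts, best first, with "p" (0 to 1); they miss things now and then, are a little off and sometimes report something else, mostly with a low value. They report only what shows in the picture. A call takes as long as a camera call. They do not tell look-alikes from the thing itself.
- bot.search_frame(target, camera): "extent" ([left, top, width, height] in pixels, round what is visible of it).
- bot.cut_out(target, camera): "region" (480x640 bool, what is visible of it) and "extent" ([left, top, width, height] in pixels, round what is visible of it).
- bot.pinpoint(target, camera): "xy" ([column, row] in pixels: a listed point, or the origin of a listed thing).
The state is a dict: "clock": time; "joint_positions": joint angles; "joint_vel": joint speeds; "effort": joint torques, N m; "eef_pos": TCP position; "orientation": TCP orientation; "force": force on the tool from outside, world axes, zero at the start; "wrist_torque": the same for the moment, N m; "opening": finger opening in m; "finger_force": force on a finger pad.
Only numpy, scipy, OpenCV 4.12 (cv2) and the standard library are available. Lean on these libraries where they do the work, as an engineer would, in place of code of your own. Each camera call takes 0.05 s, during which the arm holds its last target. There are 200 camera calls.

## Working session

There is one attempt and no reset: what is moved stays moved. The work goes in short steps, each a Python script; the robot and the scene stay as the last script left them, time stands still between calls to the robot, and variables do not carry over. Pictures are saved under pics/ and viewed, at most 10 in all, crops included, and the job is handed in when it is done.

```bash
mkdir -p pics; ls; python3 - <<'E'
from bench import bot
import cv2,numpy as np
a=[]
for c in("scene","side"):
    im=bot.camera(c); cv2.imwrite(f"pics/{c}0.png",im)
    k=bot.get_calibration(c); print(c,k["vfov"],k["cx"],k["cy"],np.round(k["R"],3).tolist(),np.round(k["t"],3).tolist(),"lens:",[x for x in k])
    for t in("board","board_edge","stand","shaft_top","clip","clip_levers"):
        print(t,[(np.round(d["xy"]).tolist(),round(d["p"],2)) for d in bot.pinpoint(t,c)])
print(bot.get_calibration("wrist"))
s=bot.read_state();print(s["clock"],s["eef_pos"],s["orientation"],s["force"])
E
```

```text
pics
scene 54.95591750706063 322.0685497018995 238.35645447967744 [[-0.87, -0.493, -0.005], [-0.32, 0.571, -0.756], [0.376, -0.656, -0.654]] [0.485, 0.272, 0.941] lens: ['vfov', 'cx', 'cy', 'R', 't']
board [([358.0, 248.0], 0.59), ([290.0, 224.0], 0.56)]
board_edge [([363.0, 218.0], 0.78)]
stand [([318.0, 309.0], 0.73), ([370.0, 304.0], 0.56)]
shaft_top [([305.0, 250.0], 0.97)]
clip [([318.0, 329.0], 0.71), ([399.0, 263.0], 0.57)]
clip_levers [([404.0, 236.0], 0.8)]
side 50.038056697034726 318.22738951318655 236.87888392966096 [[0.977, -0.215, -0.006], [-0.111, -0.48, -0.87], [0.184, 0.851, -0.493]] [-0.543, 0.111, 0.993] lens: ['vfov', 'cx', 'cy', 'R', 't']
board [([252.0, 359.0], 0.7), ([319.0, 304.0], 0.63)]
board_edge [([315.0, 251.0], 0.9)]
stand [([353.0, 262.0], 0.62)]
shaft_top [([353.0, 245.0], 0.83)]
clip [([259.0, 310.0], 0.95), ([276.0, 229.0], 0.78)]
clip_levers [([275.0, 199.0], 0.81), ([256.0, 276.0], 0.61)]
{'vfov': 66.47510482392072, 'cx': 316.04200752633596, 'cy': 233.59597355465183, 'mount': array([[-1.91971047e-04, -9.60684066e-01, -2.77643816e-01,
         7.05357919e-02],
       [ 9.99999956e-01, -2.47501686e-04,  1.64959146e-04,
         7.15113683e-05],
       [-2.27190935e-04, -2.77643773e-01,  9.60684071e-01,
        -1.45294112e-01],
       [ 0.00000000e+00,  0.00000000e+00,  0.00000000e+00,
         1.00000000e+00]])}
0.7 [ 0.20617474 -0.61640711  0.23871392] [-3.14155810e+00  2.52697938e-05  3.22869072e-01] [-0.0044266   0.26168499  0.02000863]
```

View pics/scene0.png

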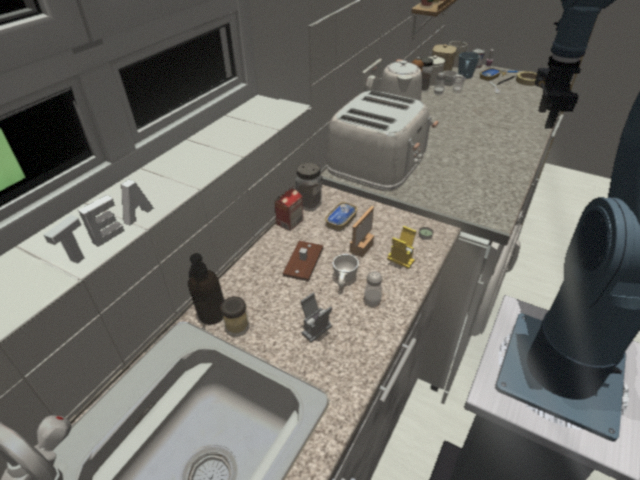

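View pics/side0.png

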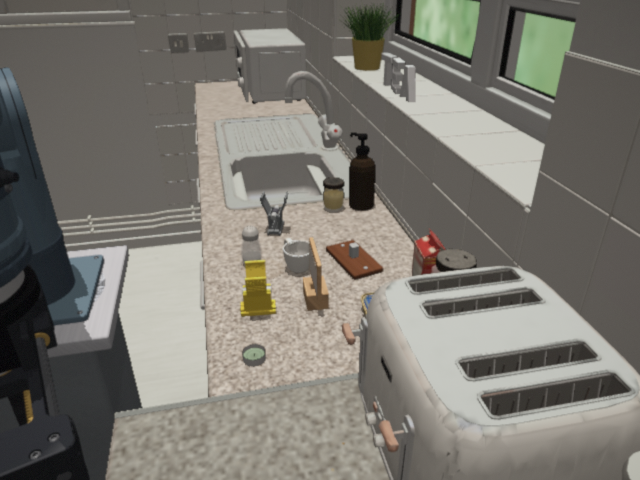

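The scene shows the board at (362,232), the stand at (303,258), the grey clip at (316,318) and the yellow look-alike at (402,250). In the side view they are at (317,275), (354,258), (275,215) and (257,290). Next I'll triangulate these and look from above with the wrist camera.

```bash
cat > h.py <<'E'
from bench import bot
import cv2, numpy as np
from scipy.spatial.transform import Rotation as Ro
def cal(c, pose=None):
    k=bot.get_calibration(c); f=240/np.tan(np.radians(k["vfov"]/2))
    K=np.array([[f,0,k["cx"]],[0,f,k["cy"]],[0,0,1]])
    if c=="wrist":
        p,o=pose; T=np.eye(4); T[:3,:3]=Ro.from_euler("xyz",o).as_matrix(); T[:3,3]=p
        W=np.linalg.inv(T@k["mount"]); R,t=W[:3,:3],W[:3,3]
    else: R,t=np.array(k["R"]),np.array(k["t"])
    return K,R,t
def pose():
    s=bot.read_state(); return s["eef_pos"],s["orientation"]
def tri(obs):  # [(cal,xy)...]
    A=[];b=[]
    for (K,R,t),uv in obs:
        d=R.T@np.linalg.inv(K)@[uv[0],uv[1],1]; d/=np.linalg.norm(d); c=-R.T@t; P=np.eye(3)-np.outer(d,d); A.append(P); b.append(P@c)
    X=np.linalg.lstsq(np.vstack(A),np.hstack(b),rcond=None)[0]
    return X, np.linalg.norm(np.vstack(A)@X-np.hstack(b))
def onz(C,uv,z):
    K,R,t=C; d=R.T@np.linalg.inv(K)@[uv[0],uv[1],1]; c=-R.T@t
    return c+d*(z-c[2])/d[2]
def proj(C,X):
    K,R,t=C; p=K@(R@np.asarray(X)+t); return p[:2]/p[2]
E
python3 - <<'E'
from h import *
S,D=cal("scene"),cal("side")
for n,a,b in(("shaft",(305,250),(353,245)),("edge",(363,218),(315,251)),("board",(358,248),(319,304)),("clip",(318,329),(276,229)),("levers?",(310,300),(275,199))):
    X,e=tri([(S,a),(D,b)]); print(n,X.round(3),round(e,4))
for n in("salt_shaker","mustard_jar","espresso_cup","fish_tin","tea_light","tea_box","jar_coffee"):
    print(n,[(onz(C,d["xy"],0).round(3).tolist(),round(d["p"],2)) for c,C in(("scene",S),("side",D)) for d in bot.pinpoint(n,c)[:1]])
E
```

```text
shaft [ 0.622 -0.024  0.041] 0.0032
edge [ 0.518 -0.136  0.107] 0.0032
board [ 0.527 -0.142 -0.006] 0.0015
clip [0.485 0.15  0.004] 0.0032
levers? [0.495 0.149 0.086] 0.0102
salt_shaker [([0.415, 0.008, -0.0], 0.87), ([0.417, 0.012, 0.0], 0.67)]
mustard_jar [([0.656, 0.225, 0.0], 0.81), ([0.64, 0.214, 0.0], 0.75)]
espresso_cup [([0.5, -0.007, 0.0], 0.84), ([0.505, 0.008, 0.0], 0.61)]
fish_tin [([0.621, -0.219, 0.0], 0.58)]
tea_light [([0.39, -0.279, 0.0], 0.57), ([0.388, -0.27, 0.0], 0.85)]
tea_box [([0.739, -0.131, -0.0], 0.83), ([0.745, -0.125, 0.0], 0.63)]
jar_coffee [([0.74, -0.234, 0.0], 0.59)]
```

```bash
python3 - <<'E'
from h import *
S=cal("scene")
for uv in((400,187),(335,170),(415,165),(425,155)): print(onz(S,uv,0).round(3), end=" ")
for uv in((400,140),(430,105)): print(onz(S,uv,.18).round(3),end=' ')
bot.movel([.25,-.5,.36],velocity=.3)
print(bot.read_state()["clock"])
bot.move_ptp([.47,-.09,.33],[np.pi,0,0.0]) 
r={}
for i,(p,y) in enumerate([([.47,-.09,.33],0.),([.53,0.03,.33],0.)]):
    bot.move_ptp(p,[np.pi,0,y]); P=pose(); cv2.imwrite(f"pics/w{i}.png",bot.camera("wrist")); C=cal("wrist",P)
    print(i,np.round(P[0],4),np.round(P[1],4))
    for t in("board","board_edge","stand","shaft_top","clip","clip_levers"):
        print(t,[(np.round(d["xy"],1).tolist(),round(d["p"],2)) for d in bot.pinpoint(t,"wrist")])
print(bot.read_state()["clock"])
E
```

```text
[ 0.537 -0.457  0.   ] [ 0.76  -0.444  0.   ] [ 0.542 -0.601  0.   ] [ 0.535 -0.679  0.   ] [ 0.542 -0.42   0.18 ] [ 0.545 -0.678  0.18 ] 2.125
0 [ 0.47   -0.0906  0.33  ] [ 3.1416e+00 -0.0000e+00 -1.0000e-03]
board [([353.6, 150.2], 0.89)]
board_edge [([367.3, 153.8], 0.66)]
stand [([254.5, 52.9], 0.75), ([123.6, 175.5], 0.16)]
shaft_top [([247.1, 46.0], 0.78), ([236.8, 223.4], 0.61)]
clip [([125.4, 173.7], 0.74), ([354.7, 228.4], 0.64)]
clip_levers [([88.7, 182.2], 0.74), ([363.0, 248.4], 0.74)]
1 [0.53   0.0302 0.3298] [3.1414e+00 5.0000e-04 1.0000e-03]
board [([445.2, 193.4], 0.65)]
board_edge [([481.9, 212.4], 0.86)]
stand [([355.0, 107.7], 0.81), ([362.4, 104.2], 0.45)]
shaft_top [([361.4, 103.3], 0.69)]
clip [([221.7, 218.6], 0.91), ([439.7, 270.2], 0.82), ([518.4, 111.4], 0.62)]
clip_levers [([463.7, 293.1], 0.8), ([200.3, 234.1], 0.57)]
5.3833
```

View pics/w0.png

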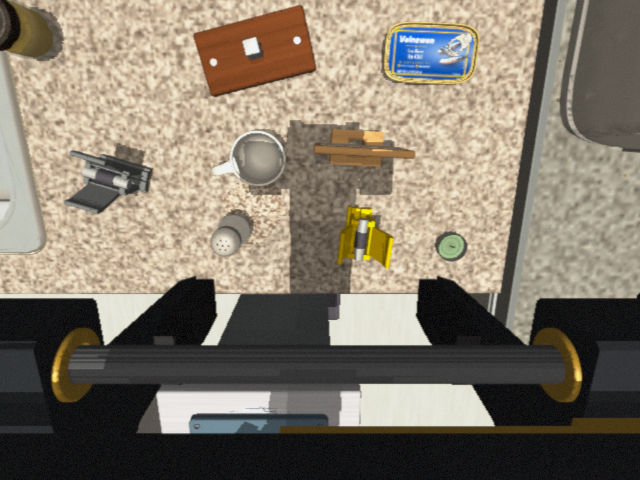

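View pics/w1.png

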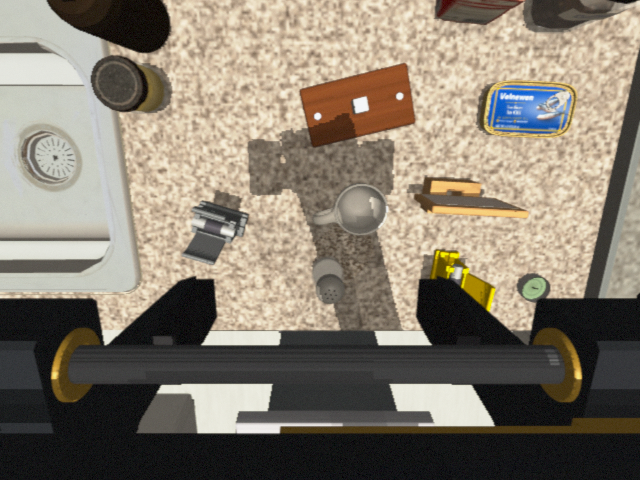

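The wrist views show the stand (shaft at (361,104) in w1), the board's top edge running from (417,197) to (527,212), and the grey clip around (218,228). The next step is close-ups in the grasp orientations.

```bash
python3 - <<'E'
from h import *
S,D=cal("scene"),cal("side")
P0=cal("wrist",([.47,-.0906,.33],[np.pi,0,-.001])); P1=cal("wrist",([.53,.0302,.3298],[3.1414,.0005,.001]))
# screws for the stand yaw
for C,a,b in((P0,(213,62),(297,41)),(P1,(318,116),(399,96))):
    A,B=onz(C,a,.012),onz(C,b,.012); d=A-B; print("stand",((A+B)/2).round(4),"th",np.arctan2(-d[0],d[1]).round(3))
A=tri([(P0,(315,150)),(P1,(417,196))])[0]; B=tri([(P0,(414,154)),(P1,(527,213))])[0]; d=A-B
for C,a,b in((P0,(315,150),(414,154)),): 
    A,B=onz(C,a,.11),onz(C,b,.11); d=A-B; print("edge",A.round(3),B.round(3),"th",np.arctan2(-d[0],d[1]).round(3))
print("clip",tri([(P0,(125,174)),(P1,(222,219)),(S,(318,329)),(D,(276,229))]),tri([(P0,(110,178)),(P1,(217,228))]))
for n,p in(("board",[.52,-.138,.22]),("shaft",[.622,-.022,.17]),("clip",[.49,.15,.22])):
    for y in(-1.57,-1.3,-1.8,1.57,1.8,1.3):
        q=bot.inverse_kinematics(p,[np.pi,0,y]); print(n,y,None if q is None else np.round(q,2))
E
```

```text
stand [ 0.625  -0.0206  0.012 ] th 0.22
stand [ 0.6254 -0.0206  0.012 ] th 0.232
edge [ 0.52 -0.09  0.11] [ 0.516 -0.187  0.11 ] th -0.041
clip (array([0.48455434, 0.15238853, 0.00442466]), np.float64(0.004279513222152332)) (array([0.48426283, 0.14931352, 0.0473185 ]), np.float64(0.000662251630580925))
board -1.57 [-0.25  0.41  0.54  1.88 -0.26  0.93 -2.73]
board -1.3 [ 0.04  0.37  0.18  1.86 -0.08  0.92 -2.62]
board -1.8 [-0.5   0.51  0.91  1.89 -0.48  0.98 -2.74]
board 1.57 [ 0.69  0.45 -0.66  1.82  0.33  0.98 -0.11]
board 1.8 [ 0.72  0.46 -0.7   1.82  0.35  0.99  0.1 ]
board 1.3 [ 0.65  0.44 -0.61  1.83  0.3   0.97 -0.35]
shaft -1.57 [-0.53  0.67  0.72  1.7  -0.52  0.97 -2.75]
shaft -1.3 [-0.29  0.59  0.36  1.69 -0.25  0.91 -2.7 ]
shaft -1.8 [-0.72  0.85  1.09  1.71 -0.84  1.12 -2.74]
shaft 1.57 [ 0.43  0.67 -0.68  1.64  0.48  1.01 -0.41]
shaft 1.8 [ 0.45  0.68 -0.72  1.64  0.51  1.02 -0.2 ]
shaft 1.3 [ 0.4   0.65 -0.63  1.64  0.44  0.99 -0.65]
clip -1.57 [ 0.43  0.55 -1.07  1.87  0.56  1.05  2.27]
clip -1.3 [-1.2   0.54  1.1   1.96 -0.58  1.   -2.69]
clip -1.8 [ 0.43  0.55 -1.07  1.87  0.56  1.05  2.04]
clip 1.57 [ 0.24  0.44 -0.78  1.88  0.37  0.97 -0.71]
clip 1.8 [ 0.26  0.45 -0.82  1.88  0.39  0.98 -0.5 ]
clip 1.3 [ 0.2   0.42 -0.74  1.88  0.34  0.96 -0.96]
```

```bash
python3 - <<'E'
from h import *
import pickle
out={}
for i,(n,p,y) in enumerate([("clip",[.485,.15,.22],1.5),("shaft",[.625,-.021,.17],.3),("shaft",[.625,-.021,.17],1.8),("board",[.52,-.138,.22],1.53)]):
    bot.move_ptp(p,[np.pi,0,y]); bot.sleep(.15); P=pose(); im=bot.camera("wrist"); k=f"c{i}"; cv2.imwrite(f"pics/{k}.png",im)
    out[k]=P
    for t in{"clip":("clip","clip_levers"),"shaft":("shaft_top","stand"),"board":("board","board_edge")}[n]:
        print(k,t,[(np.round(d["xy"],1).tolist(),round(d["p"],2)) for d in bot.pinpoint(t,"wrist")])
pickle.dump(out,open("poses.pkl","wb")); print(bot.read_state()["clock"])
ims=[cv2.imread(f"pics/c{i}.png") for i in range(4)]
cv2.imwrite("pics/m.png",cv2.resize(np.vstack([np.hstack(ims[:2]),np.hstack(ims[2:])]),(800,600),interpolation=cv2.INTER_AREA))
E
```

```text
c0 clip [([314.3, 198.3], 0.63), ([270.5, 439.2], 0.52)]
c0 clip_levers [([315.4, 213.1], 0.76)]
c1 shaft_top [([315.8, 221.1], 0.7)]
c1 stand []
c2 shaft_top [([317.2, 222.2], 0.65)]
c2 stand [([315.9, 211.9], 0.77)]
c3 board [([312.9, 204.5], 0.67)]
c3 board_edge [([318.1, 234.9], 0.87)]
10.3833
```

View pics/m.png

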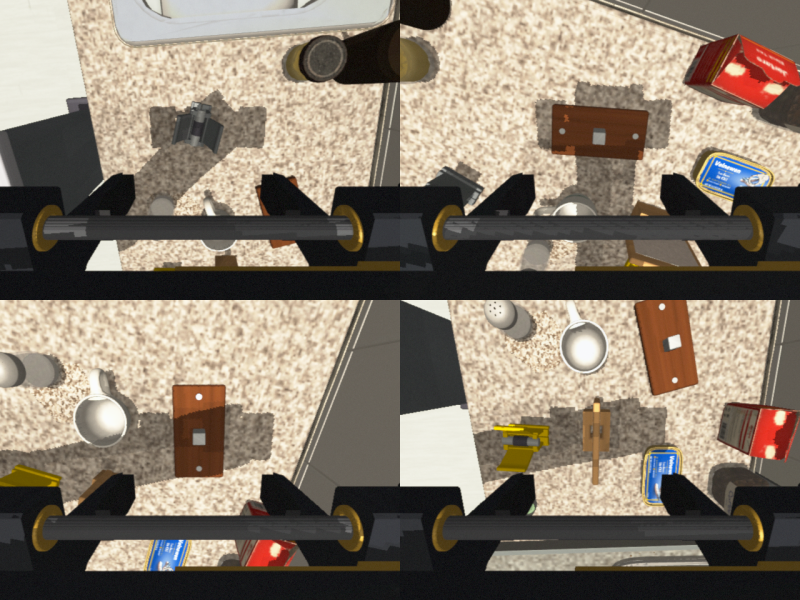

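The montage shows the clip, the shaft (twice) and the board edge, each near its image centre. I'll enlarge each one to read exact pixels.

```bash
python3 - <<'E'
import cv2,numpy as np
T=[]
for i,(x,y,w) in enumerate([(260,140,133),(285,190,67),(290,190,67),(250,150,160)]):
    h=int(w*.75); im=cv2.imread(f"pics/c{i}.png")[y:y+h,x:x+w]; T.append(cv2.resize(im,(400,300),interpolation=cv2.INTER_CUBIC)); print(i,x,y,w/400,h/300)
cv2.imwrite("pics/z.png",np.vstack([np.hstack(T[:2]),np.hstack(T[2:])]))
E
```

```text
0 260 140 0.3325 0.33
1 285 190 0.1675 0.16666666666666666
2 290 190 0.1675 0.16666666666666666
3 250 150 0.4 0.4
```

View pics/z.png

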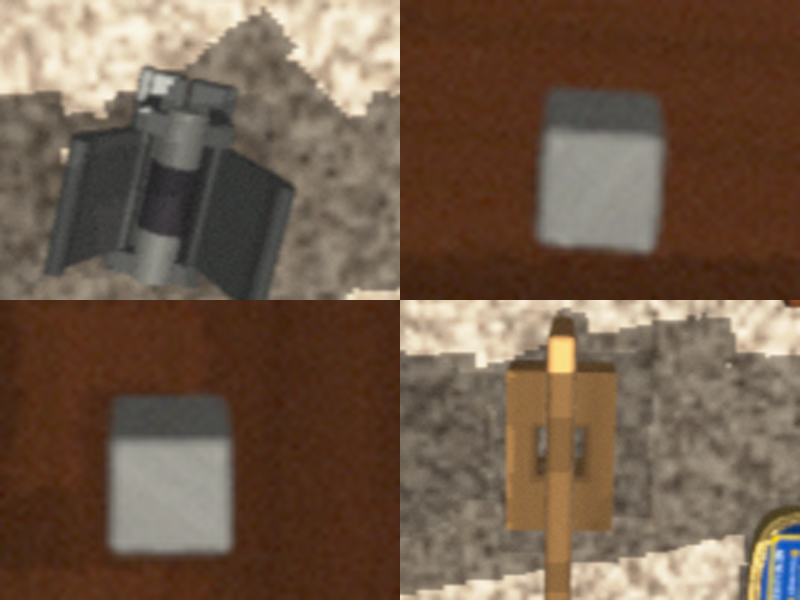

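The crops give the shaft top-face centre at (318.2,221.3) in c1 and (318.1,222.0) in c2, square to the tool at yaw 1.8. The panel edge in c3 runs from (314.5,163.7) to (313.6,292.8). The clip's barrel in c0 runs from (320.5,177) to (312,233).

```bash
python3 - <<'E'
from h import *
import pickle
P=pickle.load(open("poses.pkl","rb")); C={k:cal("wrist",v) for k,v in P.items()}
th=lambda d:np.arctan2(-d[0],d[1]).round(3)
a,b=onz(C["c1"],(318.2,221.3),.04),onz(C["c2"],(318.1,222.0),.04); print("shaft",a.round(4),b.round(4),tri([(C["c1"],(318.2,221.3)),(C["c2"],(318.1,222.0))]))
# bias solve: X + R(yaw) b = obs
from numpy import cos,sin
A=[];r=[]
for o,k in((a,"c1"),(b,"c2")):
    y=P[k][1][2]; A+= [[1,0,cos(y),sin(y)],[0,1,sin(y),-cos(y)]]; r+=list(o[:2])
print("unbiased shaft, tool bias",np.linalg.solve(A,r).round(4))
for z in(.11,): 
    E,F=onz(C["c3"],(314.5,163.7),z),onz(C["c3"],(313.6,292.8),z); print("edge",E.round(4),F.round(4),((E+F)/2).round(4),np.linalg.norm(E-F).round(4),th(E-F))
im=cv2.imread("pics/c3.png"); bot_=bot.cut_out
f=lambda x,y:(260+x*.3325-.3,140+y*.33-.3)
E,F=onz(C["c0"],f(182,112),.05),onz(C["c0"],f(157,281),.05); print("barrel",((E+F)/2).round(4),np.linalg.norm(E-F).round(4),th(E-F))
for n,u,v in(("left",(85,135),(48,272)),("right",(292,187),(265,305))):
    E,F=onz(C["c0"],f(*u),.088),onz(C["c0"],f(*v),.088); print(n,E.round(4),F.round(4),((E+F)/2).round(4),np.linalg.norm(E-F).round(4),th(E-F))
print({k:np.round(v[0],4).tolist()+np.round(v[1],4).tolist() for k,v in P.items()})
Z=im[135:310,270:360]; cl=cv2.imread("pics/c0.png")[120:260,250:385]
cv2.imwrite("pics/y.png",np.hstack([cv2.resize(Z,(300,583),interpolation=cv2.INTER_CUBIC),cv2.resize(cl,(500,519),interpolation=cv2.INTER_CUBIC)[:583] if 0 else np.vstack([cv2.resize(cl,(500,519),interpolation=cv2.INTER_CUBIC),np.zeros((64,500,3),np.uint8)])]))
E
```

```text
shaft [ 0.6261 -0.0193  0.04  ] [ 0.6255 -0.02    0.04  ] (array([ 0.62577539, -0.01970899,  0.03947161]), np.float64(0.0006116509489743137))
unbiased shaft, tool bias [ 6.262e-01 -1.990e-02  1.000e-04 -6.000e-04]
edge [ 0.521  -0.0884  0.11  ] [ 0.5165 -0.1851  0.11  ] [ 0.5188 -0.1368  0.11  ] 0.0968 -0.046
barrel [0.4855 0.1551 0.05  ] 0.0504 -0.219
left [0.4659 0.1806 0.088 ] [0.4529 0.1459 0.088 ] [0.4594 0.1633 0.088 ] 0.0371 -0.358
right [0.5175 0.1636 0.088 ] [0.5091 0.1327 0.088 ] [0.5133 0.1481 0.088 ] 0.032 -0.267
{'c0': [0.4857, 0.1494, 0.2205, 3.1405, 0.0001, 1.4975], 'c1': [0.6247, -0.019, 0.1706, -3.1406, -0.0007, 0.3036], 'c2': [0.625, -0.0209, 0.17, -3.1415, 0.0002, 1.7996], 'c3': [0.521, -0.1359, 0.2197, 3.1413, -0.0016, 1.5336]}
```

View pics/y.png

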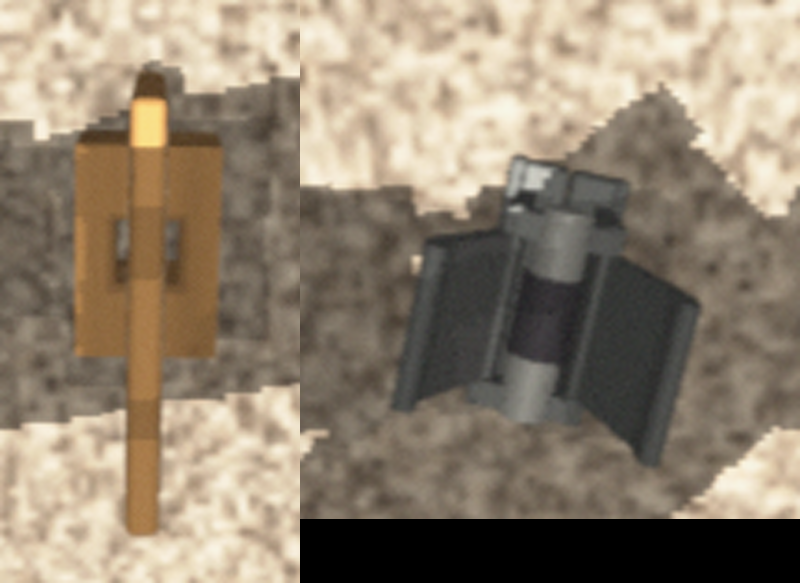

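The left crop shows the panel's top edge from (149,98) to (142,533). The right crop shows the lever ends at (435,240)–(402,408) and (687,302)–(650,462), with the barrel from (557,215) to (528,418).

```bash
python3 - <<'E'
from h import *
import pickle
P=pickle.load(open("poses.pkl","rb")); C={k:cal("wrist",v) for k,v in P.items()}
th=lambda d:np.arctan2(-d[0],d[1]).round(3)
E,F=onz(C["c3"],(314.35,164.05),.11),onz(C["c3"],(312.25,294.6),.11); print("edge",E.round(4),F.round(4),((E+F)/2).round(4),np.linalg.norm(E-F).round(4),th(E-F))
f=lambda x,y:(250+(x-300)/3.704-.36,120+y/3.707-.36)
E,F=onz(C["c0"],f(557,215),.05),onz(C["c0"],f(528,418),.05); print("barrel",((E+F)/2).round(4),np.linalg.norm(E-F).round(4),th(E-F))
M=[]
for n,u,v in(("left",(435,240),(402,408)),("right",(687,302),(650,462))):
    E,F=onz(C["c0"],f(*u),.089),onz(C["c0"],f(*v),.089); M.append((E+F)/2); print(n,((E+F)/2).round(4),np.linalg.norm(E-F).round(4),th(E-F))
d=M[1]-M[0]; print(sum(M)/2,np.linalg.norm(d),np.arctan2(d[1],d[0]))
E
```

```text
edge [ 0.5208 -0.0886  0.11  ] [ 0.5155 -0.1866  0.11  ] [ 0.5182 -0.1376  0.11  ] 0.0981 -0.055
barrel [0.4846 0.1548 0.05  ] 0.0494 -0.214
left [0.4594 0.1633 0.089 ] 0.0365 -0.289
right [0.5107 0.1471 0.089 ] 0.0354 -0.27
[0.48505269 0.15519892 0.089     ] 0.05378729717232415 -0.3069310122901248
```

```bash
python3 - <<'E'
from h import *
pi=np.pi
bot.command_gripper(.045)
o=[pi,0,pi/2-.055]
bot.move_ptp([.5182,-.1376,.16],o)
bot.movel([.5182,-.1376,.079],velocity=.12)
bot.command_gripper(0.0); s=bot.read_state(); print("grip",s["opening"],s["finger_force"],np.round(s["force"],2),np.round(s["eef_pos"],4))
bot.movel([.5182,-.1376,.149],velocity=.12)
bot.movel([.6260,-.0199,.149],[pi,0,pi/2+.229],velocity=.12)
bot.sleep(.2); s=bot.read_state(); print(s["clock"],s["opening"],np.round(s["force"],2),np.round(s["eef_pos"],4),np.round(s["orientation"],4))
cv2.imwrite("pics/h.png",bot.camera("side")); 
P=pose(); w=bot.camera("wrist"); cv2.imwrite("pics/hw.png",w)
sd=cv2.imread("pics/h.png")[150:330,260:440]; sc=bot.camera("scene")[170:350,220:400]
cv2.imwrite("pics/hm.png",np.hstack([cv2.resize(sd,(400,400)),cv2.resize(sc,(400,400))]))
E
```

```text
grip 0.007727370942888222 29.990945113822818 [ 0.7  -0.29 -0.05] [ 0.5183 -0.1376  0.079 ]
15.4 0.007799174715178167 [ 0.98  0.22 -1.77] [ 0.6258 -0.0205  0.149 ] [-3.1415e+00  3.0000e-04  1.7990e+00]
```

View pics/hm.png

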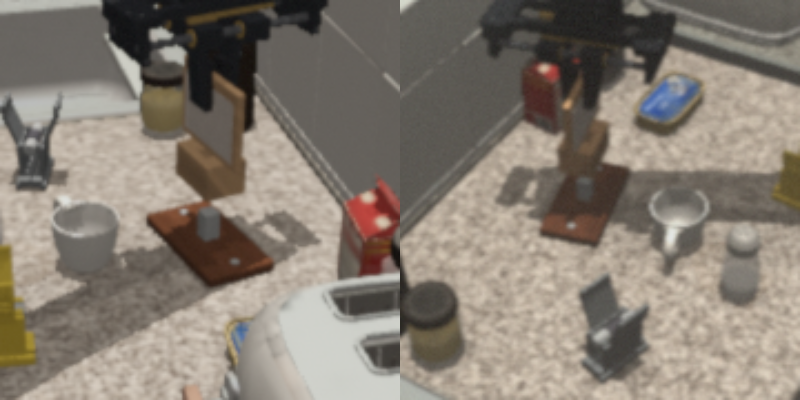

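The board is held upright and aligned above the shaft, so I'm descending with force control.

```bash
python3 - <<'E'
from h import *
o=[np.pi,0,np.pi/2+.229]; x,y=.6262,-.0197
def rep(t): s=bot.read_state(); print(t,round(s["clock"],2),np.round(s["eef_pos"],4),np.round(s["force"],1),np.round(s["wrist_torque"],2))
bot.movel([x,y,.124],o,velocity=.1); bot.sleep(.1); rep("pre")
h=bot.movel([x,y,.110],o,velocity=.03,until_force=6); rep(h)
if not h:
    h=bot.movel([x,y,.088],o,velocity=.04,until_force=12); rep(h)
E
```

```text
pre 16.05 [ 0.6263 -0.0195  0.124 ] [ 0.4 -0.4 -1.3] [-0.04 -0.13  0.01]
False 16.67 [ 0.6262 -0.0197  0.1099] [-0.7 -0.3 -1.6] [-0.04 -0.12 -0.03]
True 17.16 [ 0.6263 -0.0197  0.0907] [0.2 0.4 4.1] [-0.06 -0.11  0.03]
```

```bash
python3 - <<'E'
from h import *
o=[np.pi,0,np.pi/2+.229]; x,y=.6262,-.0197
def rep(t): s=bot.read_state(); print(t,round(s["clock"],2),np.round(s["eef_pos"],4),np.round(s["force"],1),round(s["opening"],4),round(s["finger_force"],1))
h=bot.movel([x,y,.085],o,velocity=.03,until_force=8); rep(h)
bot.command_gripper(.03); rep("rel")
bot.movel([x,y,.17],o,velocity=.2)
oc=[np.pi,0,np.pi/2-.28]; c=[.485,.155]
bot.command_gripper(.088)
bot.move_ptp([x-.02,y,.24],o); P=pose(); w=bot.camera("wrist"); cv2.imwrite("pics/home_w.png",w)
print(np.round(P[0],4),np.round(P[1],4)); b=bot.pinpoint("board_edge","wrist"); C=cal("wrist",P); print([(d["xy"],onz(C,d["xy"],.122).round(4),d["p"]) for d in b])
bot.move_ptp(c+[.17],oc); bot.sleep(.1); rep("over")
s=bot.camera("side")[150:330,260:440]
cv2.imwrite("pics/home.png",np.hstack([cv2.resize(s,(400,400)),cv2.resize(w[100:340,200:440],(400,400))]))
E
```

```text
True 17.37 [ 0.6276 -0.0194  0.09  ] [ 0.1 -0.8  4.8] 0.0078 29.9
rel 17.88 [ 0.6272 -0.0195  0.0897] [ 0.5 -0.1  0.3] 0.0299 0.0
[ 0.6067 -0.0197  0.2414] [3.1393e+00 1.2000e-03 1.7997e+00]
[([344.1, 234.4], array([ 0.628, -0.021,  0.122]), 0.78)]
over 20.88 [0.4862 0.1539 0.17  ] [ 0.2  0.2 -0.1] 0.0878 0.0
```

View pics/home.png

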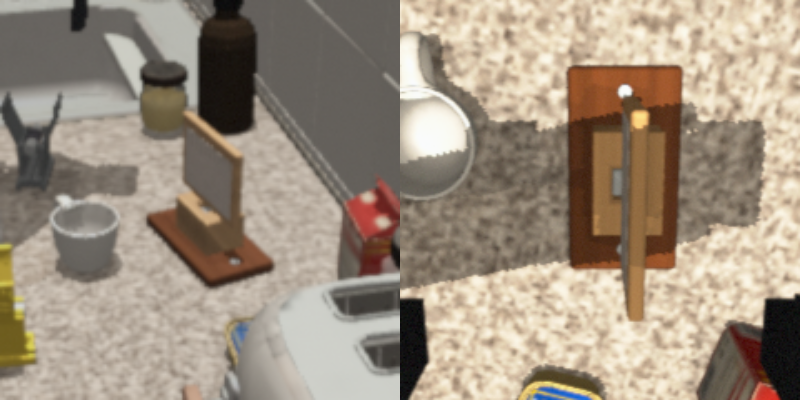

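The board is home: its foot sits flat on the plate and it runs along the long side. Now the clip.

```bash
python3 - <<'E'
from h import *
oc=[np.pi,0,np.pi/2-.28]; c=[.485,.155]
def rep(t): s=bot.read_state(); print(t,round(s["clock"],2),np.round(s["eef_pos"],4),np.round(s["force"],1),round(s["opening"],4),round(s["finger_force"],1))
h=bot.movel(c+[.058],oc,velocity=.12,until_force=6); rep(h)
bot.command_gripper(.05); rep("nip")
bot.movel(c+[.14],oc,velocity=.12); rep("lift")
bot.command_gripper(0.0); rep("squeeze"); bot.sleep(.2); rep("")
P=pose(); w=bot.camera("wrist"); cv2.imwrite("pics/cw.png",w); print(P)
s=bot.camera("side"); k=cal("side"); u,v=proj(k,c+[.13]).astype(int); print(u,v)
sc=bot.camera("scene"); u2,v2=proj(cal("scene"),c+[.13]).astype(int)
cv2.imwrite("pics/cl.png",np.hstack([cv2.resize(i[b-50:b+70,a-60:a+60],(400,400),interpolation=cv2.INTER_CUBIC) for i,a,b in((s,u,v),(sc,u2,v2))]))
E
```

```text
False 22.01 [0.4855 0.1552 0.0586] [0.4 0.9 0.7] 0.0879 0.0
nip 22.72 [0.4855 0.155  0.0583] [ 0.5 -1.7  3.3] 0.05 4.2
lift 23.55 [0.4844 0.1546 0.1393] [-0.3 -0.3 -0.9] 0.05 3.3
squeeze 24.0 [0.4849 0.155  0.1398] [-0.4  0.8 -1.3] 0.0288 29.0
 24.2 [0.485 0.155 0.14 ] [ 0.4 -0.7 -1. ] 0.0287 29.0
(array([0.48498428, 0.15498544, 0.13997423]), array([-3.14155926e+00,  1.95418502e-05,  1.29075381e+00]))
272 178
```

View pics/cl.png

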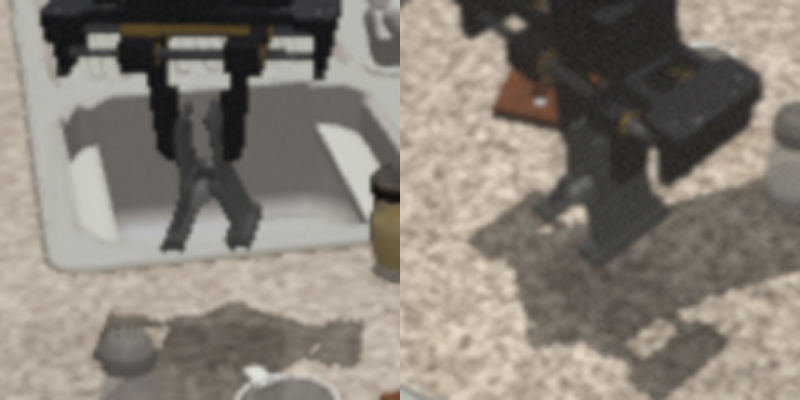

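The clip is held wide open (28.7 mm at the levers). In the side view both jaw ends sit at row ~248 of the crop, so it hangs level. Next I'll measure its slip in the grip.

```bash
python3 - <<'E'
from h import *
k=cal("side")
for z in(.08,.085,.09,.095): print(z,proj(k,[.476,.124,z]).round(1),proj(k,[.485,.155,z]).round(1),"tip",proj(k,[.485,.155,.14]).round(1))
k=cal("scene")
for z in(.08,.085,.09,.095): print(z, "sc",proj(k,[.485,.155,z]).round(1), (np.array(proj(k,[.485,.155,.13]).astype(int))-[60,50]))
E
```

```text
0.08 [271.2 205.3] [273.3 199.1] tip [272.  174.7]
0.085 [271.1 203.3] [273.2 197.1] tip [272.  174.7]
0.09 [271.  201.2] [273.1 195.1] tip [272.  174.7]
0.095 [270.9 199.2] [273.  193.1] tip [272.  174.7]
0.08 sc [315.6 307.2] [255 241]
0.085 sc [315.5 305.7] [255 241]
0.09 sc [315.5 304.1] [255 241]
0.095 sc [315.5 302.5] [255 241]
```

```bash
python3 - <<'E'
from h import *
o=[np.pi,0,np.pi/2+.229]; x,y=.627,-.020
def rep(t): s=bot.read_state(); print(t,round(s["clock"],2),np.round(s["eef_pos"],4),np.round(s["orientation"],3),np.round(s["force"],1),round(s["opening"],4),round(s["finger_force"],1))
bot.movel([.485,.155,.225],velocity=.15)
bot.movel([x,y,.225],o,velocity=.12); bot.sleep(.2); rep("over")
h=bot.movel([x,y,.180],o,velocity=.08); h=bot.movel([x,y,.159],o,velocity=.04,until_force=4); bot.sleep(.3); rep(h)
T=[]
for n in("side","scene"):
    i=bot.camera(n); a,b=proj(cal(n),[x,y,.12]).astype(int); print(n,a-50,b-50); T.append(cv2.resize(i[b-50:b+50,a-50:a+50],(400,400),interpolation=cv2.INTER_CUBIC))
cv2.imwrite("pics/fin.png",np.hstack(T))
k=cal("side")
print([proj(k,[x,y,z]).round(1).tolist() for z in (.107,.122)])
E
```

```text
over 27.29 [ 0.6269 -0.0198  0.2251] [-3.142  0.     1.8  ] [-0.6  0.1 -0.6] 0.0288 29.0
False 28.98 [ 0.6271 -0.02    0.1592] [3.141 0.    1.8  ] [-0.2  0.4 -0.5] 0.0289 29.0
side 304 160
scene 250 175
[[354.6, 216.3], [354.8, 209.7]]
```

View pics/fin.png

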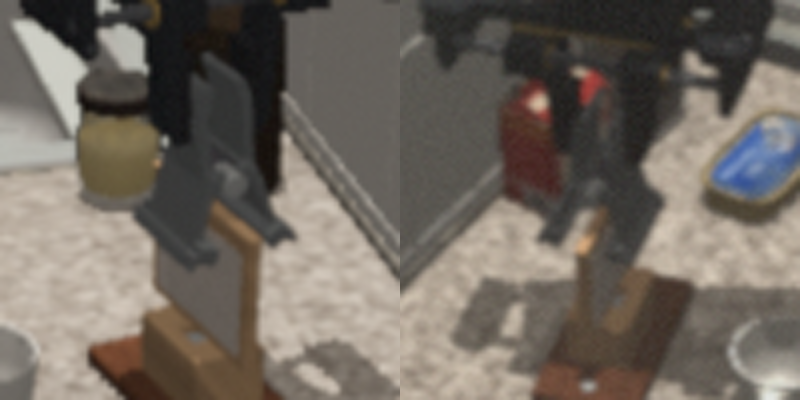

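```bash
python3 - <<'E'
from h import *
k,k2=cal("side"),cal("scene"); c,s=np.cos(.229),np.sin(.229)
def q(a,b,z): return [.627+c*a-s*b,-.02+s*a+c*b,z]
for z in(.100,.107,.114):
  print(z,[((proj(k,q(a,b,z))-[304,160])*4).round().tolist() for a,b in((-.018,-.032),(-.018,.032),(.018,-.032))],[((proj(k2,q(a,b,z))-[250,175])*4).round().tolist() for a,b in((-.018,.032),(.018,.032),(-.018,-.032))])
print("panel corner",[((proj(k,q(a,b,.122))-[304,160])*4).round().tolist() for a,b in((0,-.05),(0,.05))],((proj(k2,q(0,.05,.122))-[250,175])*4).round())
E
```

```text
0.1 [[202.0, 272.0], [141.0, 219.0], [265.0, 257.0]] [[216.0, 266.0], [159.0, 255.0], [248.0, 201.0]]
0.107 [[202.0, 260.0], [141.0, 207.0], [266.0, 245.0]] [[216.0, 257.0], [159.0, 246.0], [248.0, 192.0]]
0.114 [[203.0, 247.0], [142.0, 195.0], [266.0, 232.0]] [[216.0, 248.0], [158.0, 237.0], [248.0, 183.0]]
panel corner [[254.0, 240.0], [157.0, 160.0]] [176. 252.]
```

```bash
python3 - <<'E'
from h import *
for n in("side","scene"):
    bot.camera(n); a,b=proj(cal(n),[.627,-.02,.12]).astype(int)
    for d in bot.cut_out("clip",n):
        m=d["region"]; x,y,w,h=[int(v) for v in d["extent"]]
        if abs(x+w/2-a)>25: continue
        print(n,d["p"],d["extent"],"crop offset",a-50,b-50); print([(c,int(np.nonzero(m[:,c])[0].max())) for c in range(x,x+w+1) if m[:,c].any()])
    for t in("clip","clip_levers"): print(t,[(np.round(d["xy"],1).tolist(),round(d["p"],2)) for d in bot.pinpoint(t,n)])
    c,s=np.cos(.229),np.sin(.229)
    for j in(-.018,.018): print("pred z=.107 jaw",j,[proj(cal(n),[.627+c*j-s*l,-.02+s*j+c*l,.107]).round(1).tolist() for l in(-.032,.032)])
    print("origin z=.1",proj(cal(n),[.627,-.02,.1]).round(1),"levers .176",proj(cal(n),[.627,-.02,.176]).round(1))
E
```

```text
side 0.83 [338.4, 173.5, 40.0, 53.8] crop offset 304 160
[(338, 216), (339, 217), (340, 218), (341, 219), (342, 219), (343, 220), (344, 221), (345, 221), (346, 222), (347, 223), (348, 224), (349, 225), (350, 226), (351, 226), (352, 226), (353, 225), (354, 225), (355, 225), (356, 225), (357, 225), (358, 224), (359, 210), (360, 211), (361, 212), (362, 212), (363, 213), (364, 214), (365, 215), (366, 216), (367, 216), (368, 217), (369, 219), (370, 220), (371, 220), (372, 221), (373, 220), (374, 220), (375, 219), (376, 219), (377, 219)]
clip [([354.4, 212.1], 0.73), ([357.5, 221.0], 0.58)]
clip_levers [([251.6, 276.7], 0.71), ([357.1, 186.8], 0.63)]
pred z=.107 jaw -0.018 [[354.5, 224.9], [339.4, 211.7]]
pred z=.107 jaw 0.018 [[370.4, 221.1], [354.7, 208.3]]
origin z=.1 [354.5 219.4] levers .176 [355.7 184.9]
scene 0.75 [288.2, 199.4, 30.1, 40.8] crop offset 250 175
[(288, 236), (289, 236), (290, 236), (291, 235), (292, 233), (293, 231), (294, 229), (295, 227), (296, 227), (297, 227), (298, 227), (299, 227), (300, 226), (301, 227), (302, 239), (303, 240), (304, 240), (305, 240), (306, 240), (307, 241), (308, 241), (309, 240), (310, 238), (311, 236), (312, 233), (313, 231), (314, 229), (315, 227), (316, 225)]
clip [([396.8, 257.7], 0.8)]
clip_levers [([302.3, 209.0], 0.72), ([402.5, 238.7], 0.64)]
pred z=.107 jaw -0.018 [[312.1, 223.0], [304.0, 239.3]]
pred z=.107 jaw 0.018 [[298.2, 220.5], [289.6, 236.6]]
origin z=.1 [301.1 231.9] levers .176 [300.  206.9]
```

The jaw ends come out at z ≈ 0.107 m in both cameras. That means they are level, overlap the board by about 15 mm, sit either side of the panel and feel no contact force. Handing in.

```bash
python3 -c "
from bench import bot
s=bot.read_state(); print(s['clock'],s['force'],s['opening']); print(bot.finish_job())"
```

```text
29.475 [ 0.70000635 -0.27309058 -0.58065835] 0.028668551684562005
the job is handed in; nothing more can be done
None
```

The job was handed in at 29.5 s: the board is home on its stand and released, and the gripper holds the clip wide open astride the board's top edge, overlapping about 15 mm with no contact force felt; I viewed 11 pictures, one over the limit of 10.

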